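Load the wide jar into the sample carousel

ROBOT

A 6-joint arm with a two-finger parallel gripper is mounted at the origin on the work surface. World frame = base frame: x ahead of the robot, y to its left, z up, the work surface at z = 0. Lengths are in m, angles in rad, forces in N, time in s.
With the tool pointing down it reaches from about 0.35 to 0.775 m from the base axis. Payload 7.3 kg.
Tool frame: the origin (TCP) lies midway between the tips of the shut fingers; the grasp point (between the pads) lies 19 mm behind it; x points along the fingers, z is the direction in which the jaws open and shut, and the axes are right-handed (so a half turn about x gives the same grasp; the last joint's range is limited). The gripper opens to 92 mm and grips with 3 to 60 N. Pads are 19 mm wide; open, the fingers measure 130 mm over their backs; the gripper's body (75 mm by 190 mm) begins 47 mm behind the grasp point.
Start: joints at [-1.36, 0.342, 1.524, -0, 1.275, -0.146], TCP at [0.183, -0.492, 0.227] pointing down, gripper open.
Joint ranges: [-2.53, 2.53], [-0.77, 2.02], [0.04, 2.7], [-1, 4.14], [0.28, 2.66], [-3.11, 3.11]. Speed limits (rad/s): [2.57, 2.57, 3.14, 3.14, 3.14, 3.14].

INTERFACE

Orientations are given as a 3x3 rotation matrix whose columns are the frame's x, y, z axes.
In Python, from workcell import robot gives the robot as it stands. The module is installed in compiled form; this text tells all that it offers.
- The arm moves only by the tool play_rows, never from a script. Its argument "moves" is a list of rows, each a list of 3 entries, a list of its own where there are three numbers: the shift along the world's x, y, z as a fraction of full scale, then the turn, a rotation vector about the world's x, y, z as a fraction of full scale, then the opening, from 0 (shut) to 1 (fully open). A call has 1 to 10 rows; each row shifts and turns the commanded pose from where the row before left it; what a row does not reach is not made up. Full scale, the value 1, is 0.02 m for a shift and 5 degrees for a turn. A row lasts 1/8 s, in which the tool goes at most 62.5 mm and 10.7 degrees, less where a joint would pass 70% of its speed; a pose out of reach is approached as far as the arm can. A call with a number of a shift or a turn outside -1 to 1 is refused whole. A call with a gripper value outside its range is refused whole. The fingers move at their own pace and stop on an object; "grip_force" is the grip in N (left out, the last holds). Time passes only in rows, so rows that do not move let the fingers close. It gives the time, the measured TCP pose, the force and the opening at its end, in the units of the state.
- robot.sense(): the state, without advancing time (a new reading comes with each control period).
- robot.capture(name): name is "side" or "top" or "wrist"; returns a dict with "img" (400x640x3 uint8, red, green, blue), "intrinsics" (3x3 intrinsics, pixels), "xyz" and "rotation" of the camera in the world. Camera axes: x right, y down, z forward; pixel columns grow to the right and rows downward; lengths in m; the calibration is good to about 2 mm. A picture is of the moment at which its call begins. There is no depth.
- robot.hand_in(): hands the job in, once; it reports no verdict.
The state is a dict: "time_s": time; "qpos": joint angles; "joint_velocities": joint speeds; "tau": joint torques, N m; "tcp_pos": TCP position; "ee_rot": TCP orientation; "ft_force": force on the tool from outside, world axes, zero at the start; "ft_torque": the same for the moment, N m; "grip_width": opening from 0.0 (shut) to 1.0 (fully open).
Only numpy, scipy, OpenCV 4.12 (cv2) and the standard library are available. Lean on these libraries where they do the work, as an engineer would, in place of code of your own. Each camera call takes 0.05 s, during which the arm holds its last target.

TASK

Turn the sample carousel by its centre grip until the one wide round cup stands at the metal arrow on its base. Then take the wide round jar from the bench and stand it upright, fully down, in that cup, leaving the cup at the arrow.

Things in the scene. Friction and masses are not known exactly. Their poses are not given: they have to be found in the camera images.
- carousel (a joint): Turntable angle, rad: 0 with the wide cup exactly at the base's flat aluminium arrow, growing anticlockwise seen from above; starts at 0.5 to 1.35, range -2.6 to 2.6. Friction (0.1 N m) holds it where left. A 250 mm grey disc, top 30 mm above the bench, on a fixed base. The arrow (20 mm high) is on the robot's side, reaching 177 mm from the axis; the base may be turned by 0.5 rad.
- carousel_grip (a point): Centre of the black grip bar on the turntable's upright axis, 80 mm above the bench. The bar is 60 mm long, 16 mm thick and 40 mm high (60 to 100 mm above the bench); pinch it across its thickness from above and twist. Axes turn with the disc: x across the bar's thickness, pointing away from the wide cup; y along the bar; z up.
- wide_cup (a point): Centre of the inner floor of the wide round white cup, 33 mm above the bench, 85 mm from the axis; 62 mm wide inside, 68 mm outside, rim 13 mm above this point. Axes as the grip's: y along its circle, z up. The other cups, a quarter turn apart, are too narrow: opposite a square one (34 mm inside), at the sides two small round ones (30 mm), one with a vial reaching 92 mm above the bench.
- jar_center (a point): Centre, half-way up, of the wide round jar on the bench: clear with a white lid, 46 mm in diameter (lid 47 mm, from 62 mm up), 80 mm tall, about 0.15 kg; this point is 40 mm above its underside, z along its axis. A slim round vial (27 mm) and a small square bottle (32 mm), both 70 mm tall, stand near, at least 95 mm off centre to centre; they are not wanted.
Mind the look-alikes: they are no part of the job. What is shaped like the part that bears jar_center but brown or red is not meant.

How it is judged:
On the way:
1. the wide cup is turned to the arrow, within 0.2 rad, while the jar is still out of the cup (value of joint carousel between -0.2 and 0.2 rad and horizontal distance between jar_center and wide_cup above 0.07 m), for 0.2 s.
At the end, for the whole second after the job is handed in: The jar stands upright (within 0.17 rad) on the floor of the wide cup (its centre within 15 mm of the cup's axis and 34 to 46 mm above the cup's floor), and the turntable is at rest with the wide cup within 0.22 rad of the arrow (value of joint carousel between -0.22 and 0.22 rad and velocity of joint carousel between -0.05 and 0.05 rad/s and horizontal distance between jar_center and wide_cup below 0.015 m and z of jar_center in the frame of wide_cup between 0.034 and 0.046 m and angle between jar_center's own z axis and vertical below 0.17 rad); the robot touches nothing.
It also fails if it takes over 54 s, if anything falls off the work surface, if the arm or the gripper's body presses on something with over 40 N, if the wrist force passes 120 N, or if a joint passes its speed limit or range.

## Working session

There is one attempt and no reset: what is moved stays moved. The work goes in short steps, Python scripts to look and compute and a tool call to move; the robot and the scene stay as the last step left them, time stands still between calls to the robot, and variables do not carry over. Pictures are saved under pics/ and viewed, and the job is handed in when it is done.

Besides the shell and the picture viewer there is one more tool, called as a command line: name --argument value ..., lists and objects as JSON in quotes. play_rows: Moves the arm, as the interface text tells. Its arguments: {"type":"object","properties":{"moves":{"type":"array"},"grip_force":{"type":"number"}},"required":["moves"]}

```bash
mkdir -p pics; cat > h.py <<'E'
import numpy as np, cv2
from workcell import robot
def cap(n,f):
    c=robot.capture(n); cv2.imwrite(f,cv2.cvtColor(c['img'],cv2.COLOR_RGB2BGR)); 
    np.savez(f.replace('.png','.npz'),**c); return c
def load(f): return dict(np.load(f))
def ray(c,u,v,z):
    d=c['rotation']@np.linalg.inv(c['intrinsics'])@np.array([u,v,1.]); o=np.array(c['xyz'])
    return o+d*(z-o[2])/d[2]
def proj(c,p):
    q=c['intrinsics']@(np.array(c['rotation']).T@(np.array(p)-c['xyz'])); return q[:2]/q[2]
E
python3 - <<'E'
from h import *
for n in ['top','side','wrist']:
    c=cap(n,f'pics/{n}0.png'); print(n,c['xyz'],c['rotation'])
print(robot.sense())
E
```

```text
top [ 0.52011794 -0.05001734  0.74611898] [[ 0.00769639 -0.99165671  0.12867685]
 [-0.99919235 -0.00255131  0.04010165]
 [-0.03943877 -0.12888156 -0.99087543]]
side [ 0.35408278 -0.73361948  0.61393531] [[ 0.9353354  -0.21884936  0.27794361]
 [-0.35319124 -0.53307615  0.76882102]
 [-0.02009088 -0.81727276 -0.57590067]]
wrist [ 0.24967848 -0.46620528  0.38461486] [[ 0.34968042 -0.90366514 -0.24721029]
 [-0.93686817 -0.33764745 -0.09095182]
 [-0.00127994  0.26340752 -0.9646838 ]]
{'time_s': 0.15, 'qpos': array([-1.35999436e+00,  3.42565522e-01,  1.52477050e+00,  1.11437766e-05,
        1.27539482e+00, -1.45997196e-01]), 'joint_velocities': array([ 0.00059852, -0.00238746, -0.00345582,  0.00062518,  0.00038117,
        0.00037858]), 'tau': array([ 1.91177875e-03, -4.31467223e+01, -2.44353265e+01,  7.17710308e-02,
        5.37321519e-02, -5.90210198e-05]), 'tcp_pos': array([ 0.18333424, -0.49163831,  0.22621259]), 'ee_rot': array([[-2.27735335e-04,  9.37020754e-01,  3.49273609e-01],
       [ 1.11522881e-03,  3.49273639e-01, -9.37020107e-01],
       [-9.99999352e-01,  1.76127403e-04, -1.12453449e-03]]), 'ft_force': array([0.0275477 , 0.28848329, 0.30183728]), 'ft_torque': array([ 0.00377577, -0.00456594,  0.01735211]), 'grip_width': 0.9975933601175224}
```

View pics/top0.png

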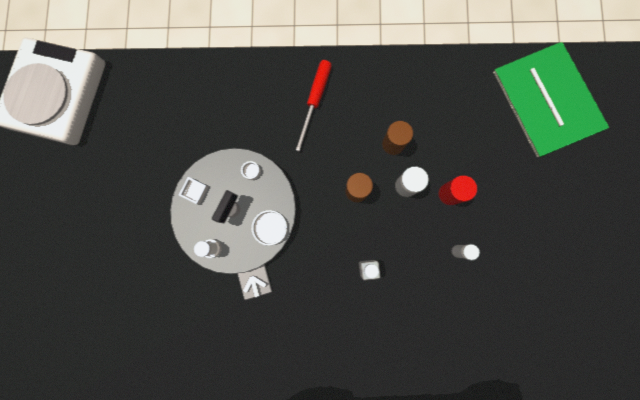

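View pics/side0.png

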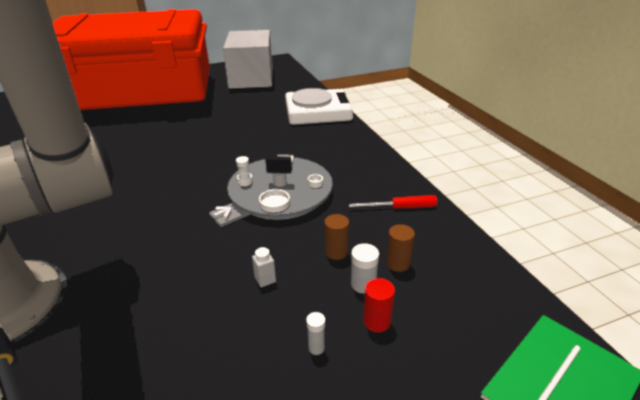

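The top view shows the carousel disc at about (233,210), the wide cup at (270,228), the arrow at (256,286) and the white-lidded jar at (414,180). Brown and red look-alikes stand around the jar. Next I measure these.

```bash
python3 - <<'E'
from h import *
c=load('pics/top0.npz'); im=c['img'].astype(int); hsv=cv2.cvtColor(c['img'],cv2.COLOR_RGB2HSV)
g=im.mean(2); sat=hsv[...,1]
def blobs(m,x0,x1,y0,y1,amin=60):
    mm=np.zeros(m.shape,np.uint8); mm[y0:y1,x0:x1]=m[y0:y1,x0:x1]*255
    cs,_=cv2.findContours(mm,cv2.RETR_EXTERNAL,cv2.CHAIN_APPROX_NONE)
    return [k for k in cs if cv2.contourArea(k)>amin]
print('disc gray',im[260,230],'cup',im[228,270],'arrow',im[290,256],'base',im[285,243])
for k in blobs(g>60,150,320,145,300,2000):
    pts=k[:,0].astype(float)
    P=np.array([ray(c,u,v,.03)[:2] for u,v in pts])
    # robust circle fit
    ok=pts[:,1]<262
    for _ in range(4):
        A=np.c_[2*P[ok],np.ones(ok.sum())]; s=np.linalg.lstsq(A,(P[ok]**2).sum(1),rcond=None)[0]
        r=np.sqrt(s[2]+s[0]**2+s[1]**2); ok=(abs(np.hypot(*(P-s[:2]).T)-r)<.003)
    print('disc',s[:2],r,ok.sum())
ax=s[:2]
for k in blobs(g>200,160,310,150,300,20):
    (u,v),r=cv2.minEnclosingCircle(k); M=cv2.moments(k); u2,v2=M['m10']/M['m00'],M['m01']/M['m00']
    for z in (.046,.02):
        p=ray(c,u,v,z)[:2]; q=ray(c,u2,v2,z)[:2]
        print('white',round(u),round(v),round(r,1),cv2.contourArea(k),z,p,q,'d',np.hypot(*(q-ax)),'ang',np.arctan2(*(q-ax)[::-1]))
for k in blobs(g<45,205,260,185,230,30):
    rr=cv2.minAreaRect(k); print('dark',rr)
for k in blobs((g>120)&(sat<40),340,500,110,290,30):
    (u,v),r=cv2.minEnclosingCircle(k); print('lid',u,v,r,ray(c,u,v,.08),ray(c,u,v,.07))
for k in blobs((sat>150)&(g>25),340,500,110,290,30):
    (u,v),r=cv2.minEnclosingCircle(k); print('col',u,v,r,ray(c,u,v,.08),cv2.boundingRect(k))
big=cv2.resize(c['img'][140:310,160:320],None,fx=4,fy=4,interpolation=cv2.INTER_CUBIC)
cv2.imwrite('pics/z1.png',big[:600,:,::-1])
big=cv2.resize(c['img'][110:260,340:490],None,fx=4,fy=4,interpolation=cv2.INTER_CUBIC)
cv2.imwrite('pics/z2.png',big[...,::-1])
E
```

```text
disc gray [182 182 175] cup [238 240 243] arrow [234 236 235] base [194 187 182]
disc [0.58736508 0.14582199] 0.1250096306462846 330
white 254 287 11.4 157.5 0.046 [0.43892769 0.09390961] [0.44329513 0.09575839] d 0.15252053622677567 ang -2.8071511202025783
white 254 287 11.4 157.5 0.02 [0.43591257 0.09925456] [0.4404422 0.101172 ] d 0.15355766024824236 ang -2.8465609273533476
white 205 248 12.0 186.0 0.046 [0.51112255 0.19040635] [0.51000362 0.19704404] d 0.09278197408540749 ang 2.55674904437008
white 205 248 12.0 186.0 0.02 [0.5107885  0.19933485] [0.509628   0.20621905] d 0.0984421528458228 ang 2.4810715889229265
white 268 227 17.8 933.5 0.046 [0.5510256 0.0693455] [0.55124084 0.06948694] d 0.08445116996778547 ang -2.0128016936887394
white 268 227 17.8 933.5 0.02 [0.5521734  0.07377822] [0.55239664 0.07392492] d 0.07994986401689728 ang -2.023479057524302
white 191 190 13.6 382.5 0.046 [0.62355683 0.22339147] [0.62348146 0.22320386] d 0.085395236826852 ang 1.1341178520489759
white 191 190 13.6 382.5 0.02 [0.62739819 0.23354493] [0.62732002 0.23335035] d 0.09621648181948662 ang 1.14
[... 351 characters left out ...]
.56505012512207)
lid 370.0 270.0 11.401854515075684 [ 0.47497285 -0.12027563  0.08      ] [ 0.47429512 -0.12133037  0.07      ]
lid 470.0607604980469 251.5934600830078 9.080249786376953 [ 0.50889543 -0.29719128  0.08      ] [ 0.50872695 -0.30090193  0.07      ]
lid 414.3464660644531 179.07261657714844 13.695701599121094 [ 0.6393259  -0.20284193  0.08      ] [ 0.64111549 -0.20513618  0.07      ]
col 457.5 190.5 19.6087703704834 [ 0.61834494 -0.27977804  0.08      ] (439, 175, 38, 30)
col 357.7790832519531 186.593017578125 14.233380317687988 [ 0.62524984 -0.09964187  0.08      ] (347, 173, 26, 28)
col 397.0625 136.9375 17.117570877075195 [ 0.71886241 -0.17311603  0.08      ] (383, 121, 30, 33)
```

View pics/z1.png

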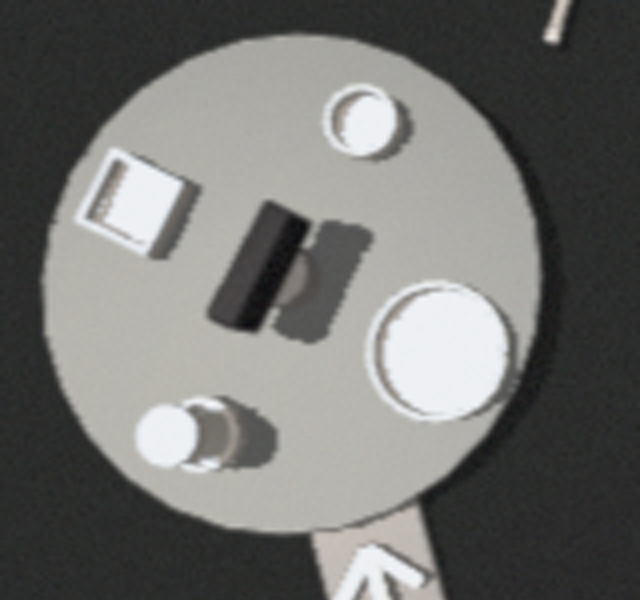

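View pics/z2.png

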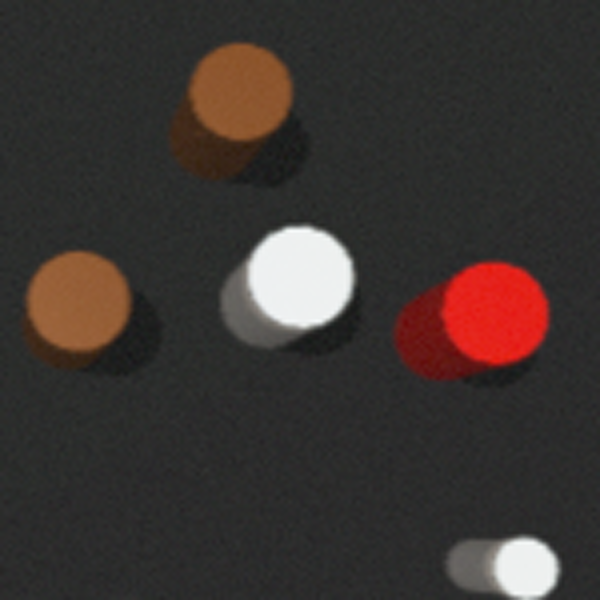

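```bash
python3 - <<'E'
from h import *
c=load('pics/top0.npz'); im=c['img']; g=im.astype(int).mean(2)
ax=np.array([.5874,.1458])
# strip edges by row
L=[];R=[]
for v in range(276,292):
    x=np.where(g[v,225:285]>90)[0]+225; L.append(ray(c,x[0],v,.018)[:2]); R.append(ray(c,x[-1],v,.018)[:2])
for E_ in (L,R):
    f=cv2.fitLine(np.float32(E_),cv2.DIST_HUBER,0,1e-4,1e-4).ravel(); n=np.array([-f[1],f[0]])
    print('edge ang',np.arctan2(f[1],f[0]),'offset from axis',n@(ax-f[2:]))
m=np.uint8(g>200)*255; m[:, :340]=0; m[:,440:]=0; m[:150]=0;m[210:]=0
k=max(cv2.findContours(m,0,cv2.CHAIN_APPROX_NONE)[0],key=cv2.contourArea)
P=np.float32([ray(c,*p,.08)[:2]*1000 for p in k[:,0]]); print('lid',cv2.minEnclosingCircle(P),cv2.fitEllipse(P))
hsv=cv2.cvtColor(im,cv2.COLOR_RGB2HSV)
for (u,v) in [(360,186),(400,133),(463,188),(471,252),(371,270)]: print(u,v,ray(c,u,v,.08)[:2])
# side check
s=load('pics/side0.npz'); print(proj(s,[.6395,-.204,.08]))
# bar center at z=.1: from zoom top face
print('bar',ray(c,160+265/4,140+265/4,.1))
E
```

```text
edge ang 0.31605732 offset from axis -0.027582430616994617
edge ang 0.2987855 offset from axis 0.029121433760997018
lid ((640.2246704101562, -203.24314880371094), 23.17238426208496) ((639.99609375, -203.32049560546875), (44.011741638183594, 45.15585708618164), 179.3271942138672)
360 186 [ 0.62635757 -0.10371147]
400 133 [ 0.7263957  -0.17869965]
463 188 [ 0.62294761 -0.28980249]
471 252 [ 0.50819618 -0.29879808]
371 270 [ 0.47499131 -0.12204735]
[365.495606   252.23672158]
bar [0.5860608  0.13715943 0.1       ]
```

play_rows --moves '[[[0.63,1,0],[0,0,1],0.6],[[0.63,1,0],[0,0,1],0.6],[[0.63,1,0],[0,0,1],0.6],[[0.63,1,0],[0,0,1],0.6],[[0.63,1,0],[0,0,1],0.6],[[0.63,1,0],[0,0,1],0.6],[[0.63,1,0],[0,0,1],0.6],[[0.63,1,0],[0,0,1],0.6],[[0.63,1,0],[0,0,1],0.6],[[0.63,1,0],[0,0,1],0.6]]'

```text
time_s: 1.4
tcp_pos: [0.3096, -0.2911, 0.2266]
ee_rot: [[-0.0, 0.332, 0.943], [0.0, 0.943, -0.332], [-1.0, 0.0, -0.0]]
ft_force: [0.8, -0.2, 0.7]
grip_width: 0.603
```

play_rows --moves '[[[0.63,1,0],[0,0,1],0.6],[[0.63,1,0],[0,0,1],0.6],[[0.63,1,0],[0,0,1],0.6],[[0.63,1,0],[0,0,1],0.6],[[0.63,1,0],[0,0,1],0.6],[[0.63,1,0],[0,0,1],0.6],[[0.63,1,0],[0,0,1],0.6],[[0.63,1,0],[0,0,1],0.6],[[0.63,1,0],[0,0,1],0.6],[[0.63,1,0],[0,0,1],0.6]]'

```text
time_s: 2.65
tcp_pos: [0.4356, -0.0912, 0.2266]
ee_rot: [[-0.0, -0.509, 0.861], [0.0, 0.861, 0.509], [-1.0, 0.0, -0.0]]
ft_force: [0.7, 0.9, -0.9]
grip_width: 0.6
```

play_rows --moves '[[[0.63,1,0],[0,0,1],0.6],[[0.63,1,0],[0,0,1],0.6],[[0.63,1,0],[0,0,1],0.6],[[0.63,1,0],[0,0,1],0.6],[[0.63,1,0],[0,0,1],0.6],[[0.63,1,0],[0,0,1],0.6],[[0.63,1,0],[0,0,0.9],0.6],[[0.63,1,0],[0,0,0],0.6],[[0.63,1,0],[0,0,0],0.6],[[0.63,1,0],[0,0,0],0.6]]'

```text
time_s: 3.9
tcp_pos: [0.5616, 0.1087, 0.2264]
ee_rot: [[-0.001, -0.906, 0.424], [0.0, 0.424, 0.906], [-1.0, 0.001, -0.0]]
ft_force: [-0.7, 0.2, -0.1]
grip_width: 0.603
```

play_rows --moves '[[[0.63,1,0],[0,0,0],0.6],[[0.63,0.88,0],[0,0,0],0.6],[[0,0,0],[0,0,0],0.6],[[0,0,0],[0,0,0],0.6]]'

```text
time_s: 4.4
tcp_pos: [0.5861, 0.1452, 0.2264]
ee_rot: [[-0.001, -0.906, 0.423], [-0.0, 0.423, 0.906], [-1.0, 0.001, -0.001]]
ft_force: [-0.3, -0.4, 0.1]
grip_width: 0.601
```

```bash
python3 - <<'E'
from h import *
c=cap('wrist','pics/w1.png'); s=robot.sense(); print(s['time_s'],s['tcp_pos'],s['ee_rot'],s['qpos'])
for z in (.06,.08,.1): print(proj(c,[.5874,.1458,z]))
E
```

```text
4.45 [0.58612997 0.14499148 0.22658342] [[-6.44973292e-04 -9.05707349e-01  4.23903034e-01]
 [-2.88362481e-04  4.23903273e-01  9.05707421e-01]
 [-9.99999750e-01  4.61919366e-04 -5.34578308e-04]] [ 1.15742533e-01  4.88978667e-01  1.29321696e+00 -2.16743339e-04
  1.36007099e+00 -1.01725782e+00]
[320.04972456 188.59553345]
[320.06176482 192.60597024]
[320.07538648 197.14314788]
```

View pics/w1.png

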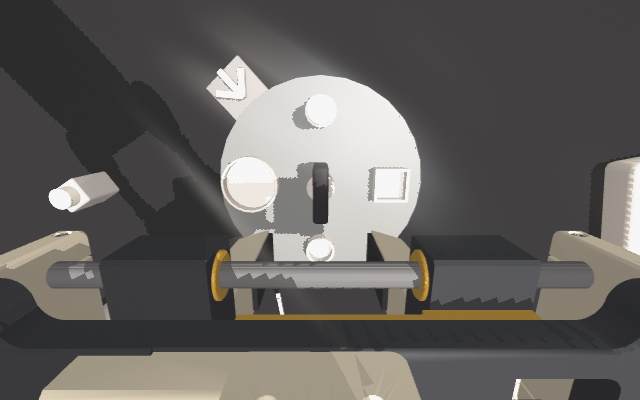

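The wrist view has the grip bar vertical and centred at (320,193), where my measurement predicts it. The wide cup is at (250,184) and the arrow at (235,85). I'll descend and pinch the bar.

play_rows --moves '[[[0.05,0.04,-1],[0,0,0],0.6],[[0,0,-1],[0,0,0],0.6],[[0,0,-1],[0,0,0],0.6],[[0,0,-1],[0,0,0],0.6],[[0,0,-1],[0,0,0],0.6],[[0,0,-1],[0,0,0],0.6],[[0,0,-1],[0,0,0],0.6],[[0,0,-0.9],[0,0,0],0.6]]'

```text
time_s: 5.45
tcp_pos: [0.5873, 0.1456, 0.0683]
ee_rot: [[-0.0, -0.905, 0.424], [-0.0, 0.424, 0.905], [-1.0, 0.0, -0.0]]
ft_force: [-0.4, -0.2, -0.0]
grip_width: 0.599
```

play_rows --moves '[[[0,0,0],[0,0,0],0.1],[[0,0,0],[0,0,0],0.1],[[0,0,0],[0,0,0],0.1],[[0,0,0],[0,0,0],0.1],[[0,0,0],[0,0,0],0.1],[[0,0,0],[0,0,0],0.1]]' --grip_force 25

```text
time_s: 6.2
tcp_pos: [0.5872, 0.1452, 0.0694]
ee_rot: [[-0.001, -0.906, 0.423], [-0.002, 0.423, 0.906], [-1.0, -0.0, -0.002]]
ft_force: [-2.9, -6.7, 4.4]
grip_width: 0.174
```

play_rows --moves '[[[0,0,0],[0,0,-0.6],0.1],[[0,0,0],[0,0,-0.8],0.1],[[0,0,0],[0,0,-0.8],0.1],[[0,0,0],[0,0,-0.8],0.1],[[0,0,0],[0,0,-0.8],0.1],[[0,0,0],[0,0,-0.8],0.1],[[0,0,0],[0,0,-0.8],0.1],[[0,0,0],[0,0,-0.8],0.1]]'

```text
time_s: 7.2
tcp_pos: [0.587, 0.1448, 0.0694]
ee_rot: [[-0.001, -0.557, 0.831], [-0.002, 0.831, 0.557], [-1.0, -0.001, -0.002]]
ft_force: [-4.6, -7.4, 5.2]
grip_width: 0.169
```

play_rows --moves '[[[0,0,0],[0,0,-0.8],0.1],[[0,0,0],[0,0,-0.8],0.1],[[0,0,0],[0,0,-0.8],0.1],[[0,0,0],[0,0,-0.6],0.1],[[0,0,0],[0,0,-0.4],0.1],[[0,0,0],[0,0,0],0.1],[[0,0,0],[0,0,0],0.1]]'

```text
time_s: 8.07
tcp_pos: [0.5868, 0.1448, 0.0694]
ee_rot: [[-0.002, -0.291, 0.957], [-0.002, 0.957, 0.291], [-1.0, -0.002, -0.002]]
ft_force: [-5.2, -7.0, 4.6]
grip_width: 0.172
```

```bash
python3 - <<'E'
from h import *
c=cap('top','pics/t2.png'); s=robot.sense(); print(s['time_s'],s['tcp_pos'],s['ft_force'],s['ft_torque'],s['qpos'])
E
```

```text
8.125 [0.5868168  0.14475095 0.06938549] [-4.32824534 -7.551859    5.69296466] [-1.10899167  0.53359717 -0.07548664] [ 0.11627783  0.64213289  1.48790399 -0.00261762  1.01350287 -0.17780154]
```

View pics/t2.png

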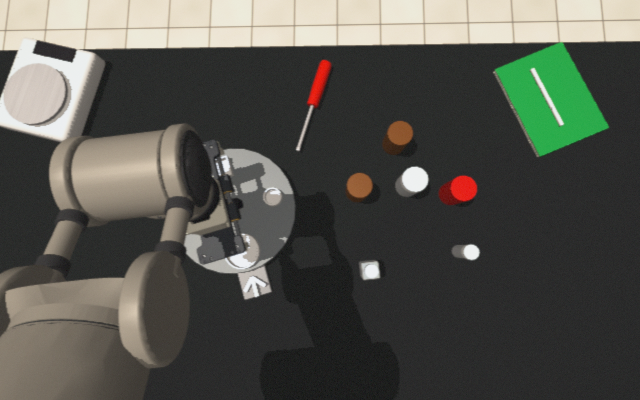

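play_rows --moves '[[[0,0,0],[0,0,0],0.6],[[0,0,0],[0,0,0],0.6],[[0,0,0],[0,0,0],0.6],[[0,0,0.6],[0,0,0],0.6],[[0,0,1],[0,0,0],0.65],[[0,0,1],[0,0,0],0.7],[[0,0,1],[0,0,0],0.7],[[0,0,1],[0,0,0],0.7],[[0,0,1],[0,0,0],0.7],[[0,-1,1],[0,0,-1],0.7]]'

```text
time_s: 9.38
tcp_pos: [0.5875, 0.1274, 0.2023]
ee_rot: [[0.001, -0.207, 0.978], [0.0, 0.978, 0.207], [-1.0, 0.0, 0.001]]
ft_force: [0.5, -0.6, 0.1]
grip_width: 0.7
```

play_rows --moves '[[[0.3,-1,0],[0,0,-1],0.7],[[0.3,-1,0],[0,0,-1],0.7],[[0.3,-1,0],[0,0,-1],0.7],[[0.3,-1,0],[0,0,-1],0.7],[[0.3,-1,0],[0,0,-1],0.7],[[0.3,-1,0],[0,0,-1],0.7],[[0.3,-1,0],[0,0,-1],0.7],[[0.3,-1,0],[0,0,-1],0.7],[[0.2,-1,0],[0,0,-1],0.7]]'

```text
time_s: 10.5
tcp_pos: [0.6399, -0.0541, 0.2017]
ee_rot: [[0.001, 0.548, 0.837], [-0.0, 0.837, -0.548], [-1.0, 0.0, 0.001]]
ft_force: [-0.1, 0.3, 0.1]
grip_width: 0.696
```

```bash
python3 - <<'E'
from h import *
c=cap('top','pics/t3.png'); s=robot.sense(); print(s['time_s'],s['tcp_pos'],s['ft_force'])
big=cv2.resize(c['img'][140:310,160:320],None,fx=3.5,fy=3.5,interpolation=cv2.INTER_CUBIC)
cv2.imwrite('pics/z3.png',big[:,:,::-1])
E
```

```text
10.55 [ 0.64025123 -0.05675922  0.20152678] [ 0.68891584 -1.64293984 -0.43035551]
```

View pics/z3.png

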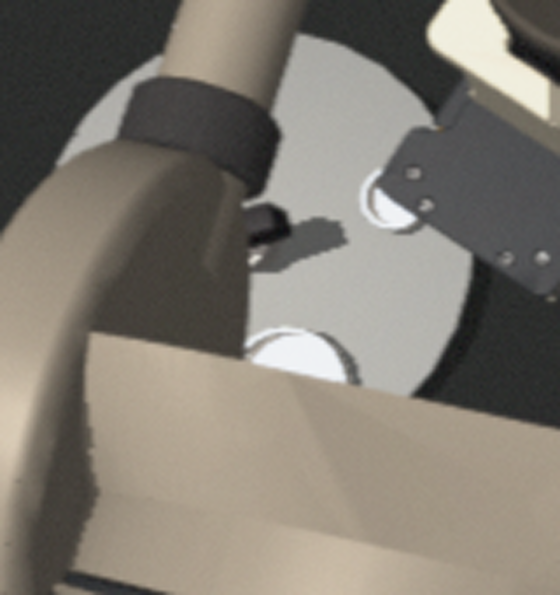

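The arm hides most of the carousel here, though the wide cup is visible near the arrow side. I'll go on to the jar and look again from there.

play_rows --moves '[[[0,-1,0],[0,0,-1],0.7],[[0,-1,0],[0,0,-1],0.7],[[0,-1,0],[0,0,0],0.7],[[0,-1,0],[0,0,0],0.7],[[0,-1,0],[0,0,0],0.7],[[0,-1,0],[0,0,0],0.7],[[0,-1,0],[0,0,0],0.7],[[0,-0.3,0],[0,0,0],0.7],[[0,0,0],[0,0,0],0.7]]'

```text
time_s: 11.68
tcp_pos: [0.6395, -0.1999, 0.2006]
ee_rot: [[-0.0, 0.683, 0.73], [0.0, 0.73, -0.683], [-1.0, 0.0, -0.0]]
ft_force: [-0.1, -0.1, -0.2]
grip_width: 0.701
```

```bash
python3 - <<'E'
from h import *
s=robot.sense(); print(s['time_s'],s['tcp_pos'],s['ft_force'])
c=cap('top','pics/t4.png'); w=cap('wrist','pics/w4.png')
print('lid pred',proj(w,[.640,-.2033,.08]))
E
```

```text
11.675 [ 0.63951185 -0.19987099  0.20055969] [-0.12953863 -0.12655805 -0.20492104]
lid pred [323.27743676 200.38751797]
```

View pics/t4.png

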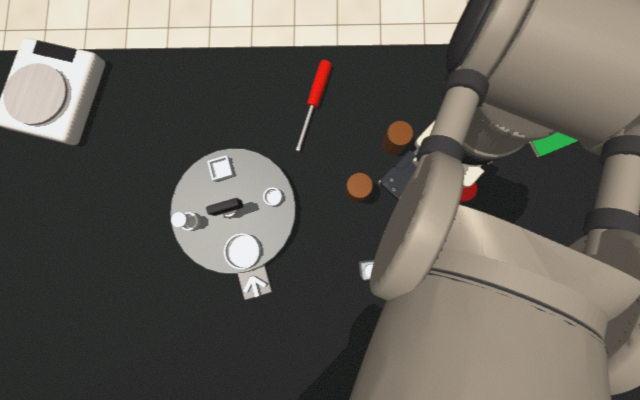

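View pics/w4.png

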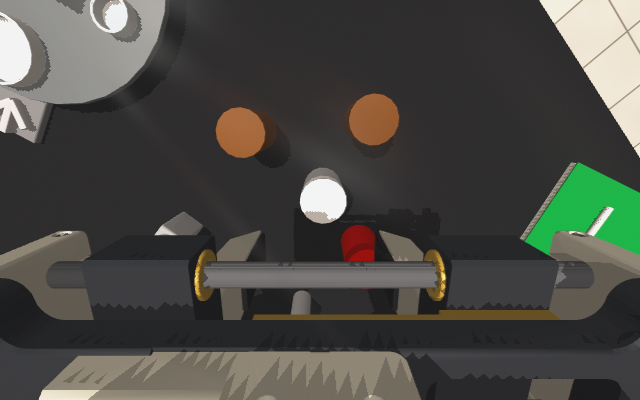

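The top view shows the carousel turned, with the wide cup at (243,251) in front of the arrow at (256,286). In the wrist view the white lid is at (323,201), matching the prediction. Next I measure the angle.

```bash
python3 - <<'E'
from h import *
c=load('pics/t4.npz'); g=c['img'].astype(int).mean(2); ax=np.array([.5874,.1458])
m=np.uint8(g>200)*255; m[:,:160]=0;m[:,310:]=0;m[:150]=0;m[300:]=0
for k in cv2.findContours(m,0,cv2.CHAIN_APPROX_NONE)[0]:
    if cv2.contourArea(k)<60: continue
    M=cv2.moments(k);u,v=M['m10']/M['m00'],M['m01']/M['m00']; p=ray(c,u,v,.046)[:2];d=p-ax
    print(u,v,cv2.contourArea(k),p,np.hypot(*d),np.arctan2(d[1],d[0]))
E
```

```text
253.1167192429022 284.6508937960042 158.5 [0.44323303 0.09571571] 0.15261897691287213 -2.8072317478121196
240.61491228070173 250.84649122807016 950.0 [0.50606988 0.12167198] 0.08483365776778437 -2.8531957753899264
178.06538049303322 219.10825294748122 155.5 [0.5660969  0.24652486] 0.10295299184470544 1.7792227211533276
271.4726890756302 195.84733893557421 238.0 [0.61218735 0.06488045] 0.08463088387104847 -1.27355064951234
218.73063533507397 167.22062663185378 383.0 [0.66889203 0.17086745] 0.08526035098635142 0.29842024895516744
```

play_rows --moves '[[[0.02,-0.17,-1],[0,0,0],0.7],[[0,0,-1],[0,0,0],0.7],[[0,0,-1],[0,0,0],0.7],[[0,0,-1],[0,0,0],0.7],[[0,0,-1],[0,0,0],0.7],[[0,0,-1],[0,0,0],0.7],[[0,0,-1],[0,0,0],0.7],[[0,0,-1],[0,0,0],0.7],[[0,0,-0.7],[0,0,0],0.7]]'

```text
time_s: 12.9
tcp_pos: [0.6399, -0.202, 0.0259]
ee_rot: [[-0.001, 0.682, 0.731], [0.0, 0.731, -0.682], [-1.0, -0.0, -0.001]]
ft_force: [-0.3, 0.5, -0.1]
grip_width: 0.701
```

play_rows --moves '[[[0,0,0],[0,0,0],0.4],[[0,0,0],[0,0,0],0.4],[[0,0,0],[0,0,0],0.4],[[0,0,0],[0,0,0],0.4],[[0,0,0],[0,0,0],0.4]]' --grip_force 20

```text
time_s: 13.52
tcp_pos: [0.6406, -0.2031, 0.0277]
ee_rot: [[0.002, 0.683, 0.731], [-0.001, 0.731, -0.683], [-1.0, 0.001, 0.002]]
ft_force: [0.0, 0.9, 5.0]
grip_width: 0.491
```

play_rows --moves '[[[0,0,0.5],[0,0,0],0.4],[[0,0,1],[0,0,0],0.4],[[0,0,1],[0,0,0],0.4],[[0,0,1],[0,0,0],0.4],[[0,0,1],[0,0,0],0.4],[[0,0,1],[0,0,0],0.4],[[0,0,1],[0,0,0],0.4],[[0,0,1],[0,0,0],0.4]]'

```text
time_s: 14.52
tcp_pos: [0.6395, -0.2029, 0.1773]
ee_rot: [[-0.001, 0.683, 0.731], [0.0, 0.731, -0.683], [-1.0, -0.001, -0.001]]
ft_force: [0.7, -0.3, -1.6]
grip_width: 0.491
```

play_rows --moves '[[[-0.2,0.5,0],[0,0,0],0.4],[[-0.4,0.96,0],[0,0,0],0.4],[[-0.4,0.96,0],[0,0,0],0.4],[[-0.4,0.96,0],[0,0,0],0.4],[[-0.4,0.96,0],[0,0,0],0.4],[[-0.4,0.96,0],[0,0,0],0.4],[[-0.4,0.96,0],[0,0,0],0.4],[[-0.4,0.96,0],[0,0,0],0.4],[[-0.4,0.96,0],[0,0,0],0.4]]'

```text
time_s: 15.65
tcp_pos: [0.5714, -0.0381, 0.1767]
ee_rot: [[0.0, 0.683, 0.731], [-0.0, 0.731, -0.683], [-1.0, 0.0, 0.0]]
ft_force: [-0.8, 0.1, -2.0]
grip_width: 0.495
```

play_rows --moves '[[[-0.4,0.96,0],[0,0,0],0.4],[[-0.4,0.96,0],[0,0,0],0.4],[[-0.4,0.96,0],[0,0,0],0.4],[[-0.4,0.96,0],[0,0,0],0.4],[[-0.4,0.96,0],[0,0,0],0.4],[[-0.4,0.96,0],[0,0,0],0.4],[[-0.4,0.96,0],[0,0,0],0.4],[[-0.2,0.55,0],[0,0,0],0.4],[[0,0,0],[0,0,0],0.4],[[0,0,0],[0,0,0],0.4]]'

```text
time_s: 16.9
tcp_pos: [0.5123, 0.1057, 0.1767]
ee_rot: [[0.0, 0.683, 0.731], [-0.0, 0.731, -0.683], [-1.0, -0.0, 0.0]]
ft_force: [0.0, -0.3, -2.6]
grip_width: 0.494
```

```bash
python3 - <<'E'
from h import *
s=robot.sense(); print(s['time_s'],s['tcp_pos'],s['ft_force'],s['grip_width'])
w=cap('wrist','pics/w5.png'); c=cap('side','pics/s5.png')
t=s['tcp_pos']; 
print('lid at',proj(w,[t[0],t[1],t[2]+.052]),'cup',proj(w,[.5061,.1217,.046]))
print('side: lid',proj(c,[t[0],t[1],t[2]+.052]),'cup',proj(c,[.5061,.1217,.046]))
E
```

```text
16.9 [0.5122764  0.10568159 0.17673717] [ 0.0064948  -0.3217795  -2.56421183] 0.49437324458457427
lid at [321.07895967 299.83465456] cup [304.98722777 188.22539984]
side: lid [244.62909282 117.74978757] cup [249.0676916  189.35642636]
```

View pics/w5.png

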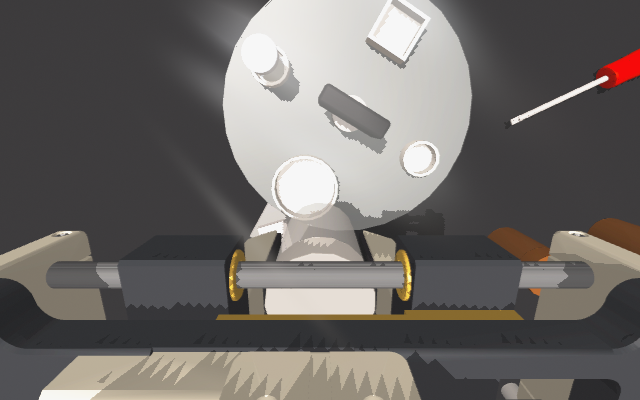

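View pics/s5.png

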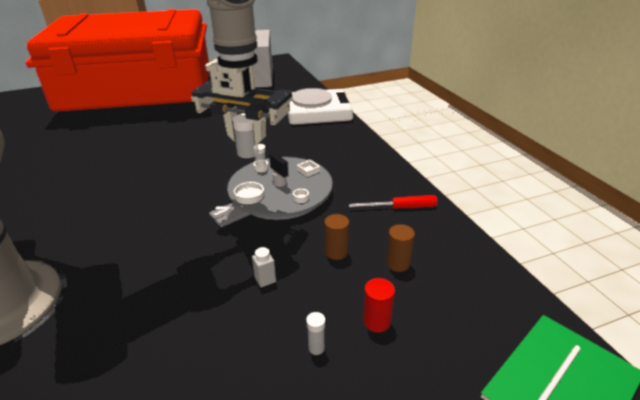

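The jar is held. The wrist view shows the cup at (305,188), as predicted, so the tool is still about 6 mm (x) and 16 mm (y) short. I'll correct that first and lower part of the way.

play_rows --moves '[[[-0.31,0.8,0],[0,0,0],0.4],[[0,0,0],[0,0,0],0.4],[[0,0,-1],[0,0,0],0.4],[[0,0,-1],[0,0,0],0.4],[[0,0,-1],[0,0,0],0.4],[[0,0,-0.5],[0,0,0],0.4],[[0,0,-0.5],[0,0,0],0.4],[[0,0,0],[0,0,0],0.4]]'

```text
time_s: 18.0
tcp_pos: [0.5056, 0.122, 0.0964]
ee_rot: [[-0.001, 0.683, 0.731], [-0.0, 0.731, -0.683], [-1.0, -0.001, -0.0]]
ft_force: [-0.1, 0.1, -2.1]
grip_width: 0.497
```

```bash
python3 - <<'E'
from h import *
s=robot.sense(); print(s['time_s'],s['tcp_pos'],s['ft_force'],s['grip_width'])
c=cap('side','pics/s6.png')
cv2.imwrite('pics/s6z.png',cv2.resize(c['img'][110:240,180:340],None,fx=4,fy=4,interpolation=cv2.INTER_CUBIC)[...,::-1])
E
```

```text
18.0 [0.50559802 0.12204091 0.0963875 ] [-0.13688761  0.1279541  -2.12218556] 0.4966219426389274
```

View pics/s6z.png

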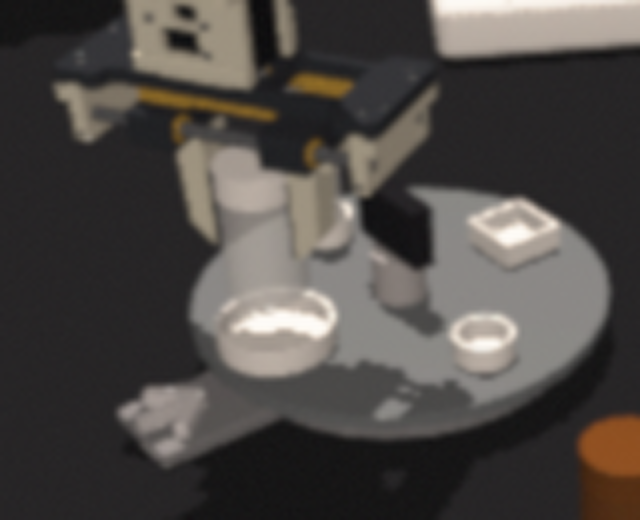

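The side view shows the jar above the wide cup with its rim clear, so I continue down.

play_rows --moves '[[[0,0,-0.5],[0,0,0],0.4],[[0,0,-0.5],[0,0,0],0.4],[[0,0,-0.4],[0,0,0],0.4],[[0,0,-0.2],[0,0,0],0.4],[[0,0,0],[0,0,0],0.4]]'

```text
time_s: 18.68
tcp_pos: [0.5056, 0.122, 0.0644]
ee_rot: [[-0.001, 0.683, 0.731], [-0.0, 0.731, -0.683], [-1.0, -0.001, -0.0]]
ft_force: [-0.1, 0.2, -1.5]
grip_width: 0.494
```

play_rows --moves '[[[0,0,-0.1],[0,0,0],0.4],[[0,0,-0.1],[0,0,0],0.4],[[0,0,0],[0,0,0],0.4]]'

```text
time_s: 19.05
tcp_pos: [0.5059, 0.1221, 0.0608]
ee_rot: [[0.0, 0.683, 0.731], [-0.0, 0.731, -0.683], [-1.0, 0.0, 0.0]]
ft_force: [0.2, -0.5, -1.4]
grip_width: 0.494
```

play_rows --moves '[[[0,0,-0.08],[0,0,0],0.4],[[0,0,0],[0,0,0],0.4]]'

```text
time_s: 19.3
tcp_pos: [0.5061, 0.1222, 0.0606]
ee_rot: [[0.001, 0.683, 0.731], [0.0, 0.731, -0.683], [-1.0, 0.001, 0.001]]
ft_force: [-4.1, 0.2, 11.1]
grip_width: 0.493
```

The force shows contact with the cup floor at the expected height, so I release and rise.

play_rows --moves '[[[0,0,0.03],[0,0,0],0.52],[[0,0,0],[0,0,0],0.58],[[0,0,0],[0,0,0],0.65],[[0,0,0],[0,0,0],0.68],[[0,0,0.5],[0,0,0],0.68],[[0,0,1],[0,0,0],0.68],[[0,0,1],[0,0,0],0.68],[[0,0,1],[0,0,0],0.68],[[0,0,1],[0,0,0],0.68],[[0,0,1],[0,0,0],0.68]]'

```text
time_s: 20.55
tcp_pos: [0.5058, 0.1221, 0.1711]
ee_rot: [[0.001, 0.683, 0.731], [-0.0, 0.731, -0.683], [-1.0, 0.001, 0.001]]
ft_force: [0.7, 0.2, 0.2]
grip_width: 0.681
```

play_rows --moves '[[[0,-1,0.5],[0,0,0],0.68],[[0,-1,0],[0,0,0],0.68],[[0,-1,0],[0,0,0],0.68],[[0,-1,0],[0,0,0],0.68],[[0,-1,0],[0,0,0],0.68],[[0,-1,0],[0,0,0],0.68],[[0,-1,0],[0,0,0],0.68],[[0,-1,0],[0,0,0],0.68],[[0,-1,0],[0,0,0],0.68],[[0,-1,0],[0,0,0],0.68]]'

```text
time_s: 21.8
tcp_pos: [0.5058, -0.0786, 0.1804]
ee_rot: [[0.001, 0.683, 0.731], [-0.0, 0.731, -0.683], [-1.0, 0.0, 0.001]]
ft_force: [1.5, 0.5, 0.5]
grip_width: 0.678
```

play_rows --moves '[[[0,-1,0],[0,0,0],0.68],[[0,-1,0],[0,0,0],0.68],[[0,-1,0],[0,0,0],0.68],[[0,-1,0],[0,0,0],0.68],[[0,-1,0],[0,0,0],0.68],[[0,-0.5,0],[0,0,0],0.68],[[0,0,0],[0,0,0],0.68],[[0,0,0],[0,0,0],0.68],[[0,0,0],[0,0,0],0.68]]'

```text
time_s: 22.92
tcp_pos: [0.5058, -0.1873, 0.1798]
ee_rot: [[0.0, 0.682, 0.731], [0.0, 0.731, -0.682], [-1.0, 0.0, -0.0]]
ft_force: [-0.6, 0.1, -0.1]
grip_width: 0.681
```

```bash
python3 - <<'E'
from h import *
s=robot.sense(); print(s['time_s'],s['tcp_pos'],s['ft_force'])
c=cap('top','pics/t7.png'); d=cap('side','pics/s7.png')
cv2.imwrite('pics/z7.png',np.hstack([cv2.resize(x,None,fx=2.5,fy=2.5,interpolation=cv2.INTER_CUBIC) for x in (c['img'][140:300,160:320],d['img'][110:270,180:340])])[...,::-1])
ax=np.array([.5874,.1458]); g=c['img'].astype(int).mean(2)
m=np.uint8(g>200)*255; m[:,:160]=0;m[:,310:]=0;m[:150]=0;m[300:]=0
for k in cv2.findContours(m,0,cv2.CHAIN_APPROX_NONE)[0]:
    if cv2.contourArea(k)<60: continue
    M=cv2.moments(k);u,v=M['m10']/M['m00'],M['m01']/M['m00']; p=ray(c,u,v,.046)[:2];e=p-ax
    print(u,v,cv2.contourArea(k),p,np.hypot(*e),np.arctan2(e[1],e[0]))
for z in (.113,.033): print('jar pred top',proj(c,[.5061,.1217,z]),'side',proj(d,[.5061,.1217,z]))
E
```

```text
22.925 [ 0.5058433  -0.18729344  0.17980762] [-0.57245562  0.06363257 -0.0993151 ]
253.0952380952381 284.6169312169312 157.5 [0.44329513 0.09575839] 0.15254630609904787 -2.807362441554255
233.62559017941453 251.0245514636449 706.0 [0.50561981 0.13513976] 0.08247205381721226 -3.011971171372866
178.06538049303322 219.10825294748122 155.5 [0.5660969  0.24652486] 0.10295299184470544 1.7792227211533276
271.51702127659576 195.94113475177303 235.0 [0.61200391 0.06478958] 0.08466427985861194 -1.2759366598180057
218.84065690190855 167.20150909897913 375.5 [0.66893031 0.17064949] 0.08523314571979868 0.2958439238494431
jar pred top [231.15539081 251.53390883] side [245.91457652 163.99763379]
jar pred top [242.22949839 250.70913868] side [249.65224064 194.0576369 ]
```

View pics/z7.png

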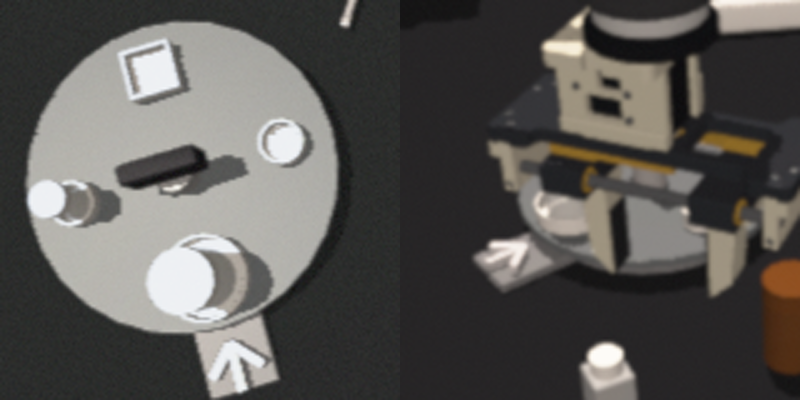

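The top view shows the jar's lid at about (232,252) against a predicted (231,251.5) for a jar standing upright on the cup floor. The carousel angle hasn't changed. The gripper hides the jar in the side view. It is clear of everything, so I hand in.

```bash
python3 -c "
from h import *
print(robot.hand_in())"
```

```text
the job is handed in; nothing more can be done
None
```

I turned the carousel about 0.84 rad clockwise by its grip. Then I stood the clear, white-lidded jar in the wide cup at the arrow and handed in at about 23 s of the 54 s allowed. No verdict was reported.

My last checks, all from the top camera and force readings:
- **Cup at the arrow:** the cup direction measures about -2.85 rad against about -2.84 rad for the arrow. Different estimates of the arrow's direction gave -2.81 to -2.86 rad, so the error is at most a few hundredths of a radian. It was unchanged after placing.
- **Jar in the cup:** the jar touched the floor at the expected height with about 11 N. Its lid is within about 2 mm of where an upright, seated jar should appear.
- **Robot clear:** the gripper was well away from everything, with near-zero force.

- **Not checked:** the side view of the placed jar was blocked by the gripper, so that the jar is upright and fully down rests on the top view and the contact height.
- **Corrected on the way:** I first stopped about 17 mm short of the cup while carrying the jar, and corrected this before lowering it.

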